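Pull the telescopic mast up to its second stop and hold it

TASK

Lift the white cover off the pins of the grey mast box and lay it gently flat on the bare worktop beside the box, bar up. Then press the orange button so that the mast springs up, take the mast by its black head and pull it up past the first stop to the second stop, with both tubes fully out. Finish while still holding it there, for it slides back when let go, and leave the mug, steel glass, tomato and small spice jar where they stand.

Things in the scene. Friction and masses are not known exactly. Their poses are not given: they have to be found in the camera images.
- mast_box: Grey box fixed to the worktop, 110 mm (its x) by 182 mm (its y), deck at height 80 mm. Origin at the centre of its underside, z up. The mast stands at x 0, y +45 mm; the raised square bay with the button is at x 0, y -40 mm. Between them is a black latch block (y 0 to +16 mm, top at height 114 mm). Heights are above the worktop.
- bay_rim (a point): Centre of the button bay's rim, 105 mm above the worktop. The bay is 80 x 80 mm outside with 6 mm walls, and the loose cover lies on its rim. Two upright steel pins of 6 mm diameter stand in it, 28 mm either side of this point along the box's y, and reach 15 mm above the rim.
- cover: Loose cover of the button bay, about 0.12 kg: white plate 80 x 80 x 5 mm with two 9 mm holes over the pins and a blue grip bar. Origin at the centre of the plate's underside, z up out of the bar, y along the bar and the row of pins. It starts on the bay's rim, turned like the box. The worktop right of the box, up to the sink (x 0.43 to 0.60, y -0.19 to -0.08 m), is always bare.
- cover_bar (a point): Centre of the cover's blue grip bar, 25 mm above the plate's underside. The bar is 14 mm thick (along the cover's x), 34 mm long (along its y), and stands 30 mm above the plate.
- button_top (a point): Centre of the top of the orange round button, 28 mm diameter, 103 mm above the worktop when up (2 mm below the bay's rim). It is pressed straight down.
- button (a joint): Travel of the orange button in m: 0 up, 0.007 fully down. A spring pushes it up, about 1.5 N at the start of the stroke and 5 N when fully down; from about 0.0055 on the latch lets the mast go.
- mast_grip (a point): Centre of the black grip of the mast's head: an upright cylinder 28 mm in diameter, reaching 13 mm above and below this point. Over it is a 38 mm rim, its top 19 mm above this point; fingers close on the grip under the rim. A 34 mm disc lies 24 to 29 mm below. This point is 127 mm above the worktop at the start, about 149 mm once sprung up, 247 mm at the second stop.
- mast_upper (a joint): Extension of the thin upper tube of the mast out of the lower tube, m: 0 retracted (latched, cannot be pulled), about 0.022 after it has sprung up, 0.060 fully out (the first stop). Pulling it needs about 5 N at the first stop.
- mast_lower (a joint): Extension of the thick lower tube of the mast out of the box, m: 0 retracted, 0.060 fully out. It follows once the upper tube is out at the first stop, and both tubes fully out is the second stop, a solid end stop. A spring draws it back: pulling needs 6 to 9 N, and it slides back as soon as the head is let go.
- spice_jar_1: Bystander, to be left alone: small spice jar with a yellow lid, 42 mm across, 96 mm tall, standing on the worktop behind or beside the work. Origin at the centre of its underside.
- mug_teal: Bystander, to be left alone: dark teal mug standing upside down, 81 mm across, 113 mm with its handle, 113 mm tall, standing on the worktop behind or beside the work. Origin at the centre of its underside.
- steel_glass_2: Bystander, to be left alone: plain steel drinking glass, 72 mm across, 95 mm tall, standing on the worktop behind or beside the work. Origin at the centre of its underside.
- tomato: Bystander, to be left alone: red tomato, 68 mm across, 71 mm tall, standing on the worktop behind or beside the work. Origin at the centre of its underside.
There are look-alikes about, which are no part of the job. Of the things that look like the cover, the larger one is meant.

How it is judged:
By the outcome, as a careful person would: the job done as asked, in the order asked, and still so for the second after the job is handed in, while the arm keeps its last pose, push and grip.
It also fails if it takes over 54 s, if anything falls off the work surface, if the arm or the gripper's body presses on something with over 40 N, if the wrist force passes 120 N, or if a joint passes its speed limit or range.

ROBOT

A 6-joint arm with a two-finger parallel gripper is mounted at the origin on a cart in front of the work surface, level with it; the furniture and walls round the work are solid. World frame = base frame: x ahead of the robot, y to its left, z up, the work surface at z = 0. Lengths are in mm, angles in rad, forces in N, time in s.
With the tool pointing down it reaches from about 275 to 1000 mm from the base axis. Payload 8.4 kg.
Tool frame: the origin (TCP) lies at the very end of the fingers, on their centre line; the grasp point (between the pads) lies 19 mm behind it (r.tcp_to_grasp is the distance from the TCP to the grasp point, in mm); z points along the fingers, y is the line along which they close (so a half turn about z gives the same grasp; the last joint's range is limited). The gripper opens to 85 mm and grips with 20 to 120 N. Pads are 22 mm wide; open, the fingers measure 114 mm over their backs; the gripper's body (76 mm by 85 mm) begins 54 mm behind the grasp point. The pads swing forward as they close: fully open they stand 13 mm farther back than shut.
Start: joints at [1.162, 0.353, 1.633, -0, 1.155, -0.002], TCP at [247.294, 573.998, 231.281] pointing down, gripper open.
Joint ranges: [-2.63, 2.63], [-0.92, 2.1], [0.06, 2.66], [-1.3, 4.44], [0, 2.69], [-3.02, 3.02]. Speed limits (rad/s): [2.22, 2.22, 2.79, 3.14, 3.14, 3.14].

INTERFACE

Orientations are given as [roll, pitch, yaw] about the fixed x, y, z axes, in that order (R = Rz(yaw) Ry(pitch) Rx(roll)).
In Python, from rig import r gives the robot as it stands. The module is installed in compiled form; this text tells all that it offers.
- The arm moves only by the tool play_rows, never from a script. Its argument "rows" is a list of rows, each an object with "dp": the shift along the tool's x, y, z in units of 40 mm (1.0 is 40 mm), a list of three; "turn": the turn, a rotation vector about the tool's x, y, z in units of 6 degrees (1.0 is 6 degrees), a list of three; "fingers": the closure, from 0 (fully open) to 1 (shut). In form: [{"dp": [tx, ty, tz], "turn": [wx, wy, wz], "fingers": fingers}, ...]. A call has 1 to 5 rows; each row shifts and turns the commanded pose from where the row before left it, along the tool's axes as they then stand; what a row does not reach is not made up. A row lasts 1/12 s, in which the tool goes at most 41.7 mm and 7.16 degrees, less where a joint would pass 70% of its speed; a pose out of reach is approached as far as the arm can. A call is refused whole if a number of a shift passes 1 or a number of a turn 1, either way. A call with a gripper value outside its range is refused whole. The fingers move at their own pace and stop on an object; "force" is the grip in N (left out, the last holds). Time passes only in rows, so rows that do not move let the fingers close. It gives the time, the measured TCP pose, the force, the opening and the grip force at its end, in the units of the state.
- r.sense(): the state, without advancing time (a new reading comes with each control period).
- r.grab_frame(name): name is "scene" or "top" or "wrist"; returns a dict with "pixels" (384x512x3 uint8, red, green, blue), "fx", "fy", "cx", "cy" (pixels), "pose" (4x4, takes a point from camera to world coordinates). Camera axes: x right, y down, z forward; pixel columns grow to the right and rows downward; lengths in mm; the calibration is good to about 2 mm. The wrist camera is an equidistant fisheye: a pixel r from the principal point sees the ray r / f radians off the axis. A picture is of the moment at which its call begins. There is no depth.
- r.sign_off(): hands the job in; it is judged then, once.
The state is a dict: "clock": time; "qpos": joint angles; "qvel": joint speeds; "joint_efforts": joint torques, N m; "eef_pos": TCP position; "tcp_rot": TCP orientation; "contact_force": force on the tool from outside, world axes, zero at the start; "wrist_torque": the same for the moment, N m; "opening": opening from 0.0 (shut) to 1.0 (fully open); "grasp_force": force on a finger pad.
Only numpy, scipy, OpenCV 4.12 (cv2) and the standard library are available. Lean on these libraries where they do the work, as an engineer would, in place of code of your own. Each camera call takes 0.05 s, during which the arm holds its last target. There are 200 camera calls.

## Working session

There is one attempt and no reset: what is moved stays moved. The work goes in short steps, Python scripts to look and compute and a tool call to move; the robot and the scene stay as the last step left them, time stands still between calls to the robot, and variables do not carry over. Pictures are saved under pics/ and viewed, at most 10 in all, crops included, and the job is handed in when it is done.

Besides the shell and the picture viewer there is one more tool, called after ">>>" in YAML: its name, and indented under it one key for each argument. play_rows: Moves the arm, as the interface text tells. Its arguments: {"type":"object","properties":{"rows":{"type":"array"},"force":{"type":"number"}},"required":["rows"]}

```bash
mkdir -p pics
python3 - <<'E'
from rig import r
import cv2
print(r.sense())
for n in ("scene","top"):
    f=r.grab_frame(n); cv2.imwrite(f"pics/{n}1.png",f["pixels"][:,:,::-1])
    print(n,f["fx"],f["fy"],f["cx"],f["cy"],f["pose"].tolist() if hasattr(f["pose"],"tolist") else f["pose"])
E
```

```text
{'clock': 0.0, 'qpos': array([ 1.16164776e+00,  3.53646543e-01,  1.63412767e+00,  1.49425180e-05,
        1.15518089e+00, -2.37785096e-03]), 'qvel': array([ 8.20680699e-05, -2.64992564e-04,  5.24790741e-06, -8.64143945e-04,
        5.06269049e-04, -1.53511370e-03]), 'joint_efforts': array([-6.17397154e-05, -6.05242538e+01, -3.42076313e+01,  7.11045891e-05,
        9.26282723e-03,  9.54760111e-07]), 'eef_pos': array([247.0762309 , 573.58213561, 230.56544244]), 'tcp_rot': array([-3.14023024e+00, -1.69018505e-05,  2.73481589e+00]), 'contact_force': array([0.33632654, 0.16696361, 0.84450901]), 'wrist_torque': array([-0.03727186, -0.01000569,  0.04349575]), 'grasp_force': 0.0, 'opening': 0.9984950392728574}
scene 420.6221674443962 420.6221674443962 255.56958954218547 192.68525050313326 [[0.7538864346983853, -0.41692447480952427, 0.507768870533198, 11.891778823633961], [-0.6567273689464389, -0.4557465619444253, 0.6008362789916436, -525.5334448808749], [-0.01908943305719084, -0.7864280345846266, -0.6173868641013643, 756.3966254355496], [0.0, 0.0, 0.0, 1.0]]
top 416.9587393467345 416.9587393467345 256.70076465177306 195.44432201676503 [[-0.015180110804527589, -0.9911431389196289, 0.13192741340793512, 405.69951510908754], [-0.9998755619659324, 0.015613675465171615, 0.0022524923483607804, 99.76298074911091], [-0.0042924141544578185, -0.13187680353653652, -0.9912568203395691, 1266.5997499215696], [0.0, 0.0, 0.0, 1.0]]
```

View pics/top1.png

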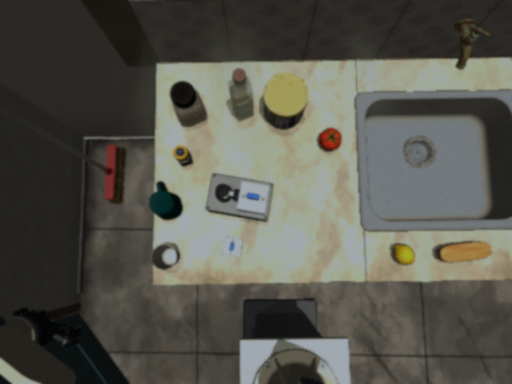

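View pics/scene1.png

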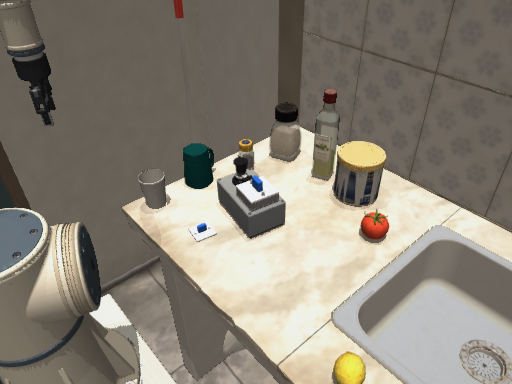

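The top view shows the box near (240,197), with the mast head at (225,192) and the cover at (254,196). A small look-alike cover lies at (232,246). I'll measure these numerically and take an enlarged crop.

```bash
cat > h.py <<'E'
import numpy as np, cv2
from rig import r
from scipy.spatial.transform import Rotation as R
def px2w(f,u,v,z):
    d=np.array([(u-f["cx"])/f["fx"],(v-f["cy"])/f["fy"],1.]); P=np.asarray(f["pose"])
    if f.get("fish"):
        a=np.array([(u-f["cx"])/f["fx"],(v-f["cy"])/f["fy"]]); t=np.hypot(*a); d=np.r_[a/max(t,1e-9)*np.sin(t),np.cos(t)]
    d=P[:3,:3]@d; o=P[:3,3]; return o+d*(z-o[2])/d[2]
def w2px(f,p):
    P=np.asarray(f["pose"]); c=P[:3,:3].T@(np.asarray(p,float)-P[:3,3])
    if f.get("fish"):
        n=np.hypot(c[0],c[1]); t=np.arctan2(n,c[2]); return np.array([f["cx"]+f["fx"]*t*c[0]/n,f["cy"]+f["fy"]*t*c[1]/n])
    return np.array([f["cx"]+f["fx"]*c[0]/c[2],f["cy"]+f["fy"]*c[1]/c[2]])
def grab(n):
    f=dict(r.grab_frame(n)); f["fish"]=n=="wrist"; return f
def blobs(f,lo,hi,amin=8):
    h=cv2.cvtColor(f["pixels"],cv2.COLOR_RGB2HSV); m=cv2.inRange(h,lo,hi)
    n,l,s,c=cv2.connectedComponentsWithStats(m); return [(int(s[i,4]),c[i],l==i) for i in range(1,n) if s[i,4]>=amin]
E
python3 - <<'E'
from h import *
for n in ("top","scene"):
    f=grab(n)
    for a,c,m in blobs(f,(100,120,60),(130,255,255)):
        ys,xs=np.nonzero(m); print(n,a,c.round(1),px2w(f,*c,130).round(1),cv2.minAreaRect(np.c_[xs,ys].astype(np.float32)))
    x0,y0=(200,165) if n=="top" else (205,140)
    cr=cv2.resize(f["pixels"][y0:y0+60,x0:x0+80] if n=="top" else f["pixels"][y0:y0+100,x0:x0+90],None,fx=8 if n=="top" else 5.6,fy=8 if n=="top" else 5.6,interpolation=cv2.INTER_CUBIC)
    cv2.imwrite(f"pics/{n}c.png",cr[:,:,::-1])
E
```

```text
top 48 [252.5 195.9] [555.9 114.  130. ] ((252.51922607421875, 195.9038543701172), (11.178619384765625, 4.3145551681518555), 11.309932708740234)
top 15 [231.3 246.4] [418.9 173.1 130. ] ((231.0, 246.0), (6.0, 2.0), 90.0)
scene 115 [256.7 183. ] [554.7 111.5 130. ] ((256.5, 183.5), (15.0, 9.0), 90.0)
scene 57 [201.5 227.4] [358.8  71.4 130. ] ((201.63792419433594, 227.34481811523438), (6.685032367706299, 8.727680206298828), 68.19859313964844)
```

View pics/topc.png

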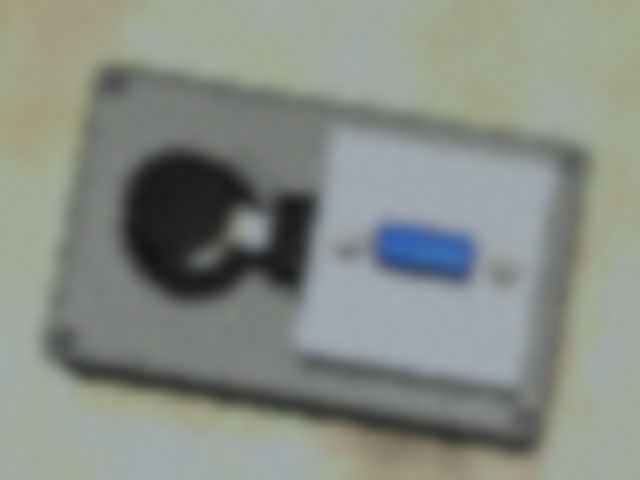

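Run:
```python
from h import *
f=grab("top")
g=lambda u,v,z:px2w(f,200+u/8-.4,165+v/8-.4,z)
c=[g(105,70,80),g(585,150,80),g(535,440,80),g(52,350,80)]
for p in c: print(p.round(1))
a,b=g(347,247,118),g(503,270,118); d=a-b
print("pins",a.round(1),b.round(1),"mid",((a+b)/2).round(1),"len",np.hypot(*d[:2]),"yaw",np.degrees(np.arctan2(-d[0],d[1])))
e=c[0]-c[1]; print("edge",np.hypot(*e[:2]),np.degrees(np.arctan2(-e[0],e[1])))
p=[g(330,135,110),g(558,160,110),g(520,388,110),g(297,360,110)]; print("plate ctr",np.mean(p,0).round(1),[np.degrees(np.arctan2(-(x-y)[0],(x-y)[1])).round(1) for x,y in((p[0],p[1]),(p[3],p[2]))])
print("bar top",g(424,248,140).round(1)); print("mast rim",g(188,220,146).round(1))
```

```text
[630.1 228.7  80. ]
[598.1  55.8  80. ]
[493.8  75.7  80. ]
[528.7 247.8  80. ]
pins [559.1 140.5 118. ] [550.2  86.5 118. ] mid [554.6 113.5 118. ] len 54.77996357960429 yaw -9.354929160781323
edge 175.86127234032946 -10.498682950744364
plate ctr [555.  113.1 110. ] [np.float64(-7.2), np.float64(-8.1)]
bar top [555.4 113.5 140. ]
mast rim [565.4 193.4 146. ]
```

```bash
cat >> h.py <<'E'
def plan(p,yaw,n):
    """rows in tool units from the measured pose to TCP p, tool down, yaw in degrees"""
    s=r.sense(); p0=s["eef_pos"]; A=R.from_euler("xyz",s["tcp_rot"]); B=R.from_euler("xyz",[np.pi,0,np.radians(yaw)])
    w=(A.inv()*B).as_rotvec(); d=(np.asarray(p)-p0)/n
    for i in range(n):
        Ai=A*R.from_rotvec(w*i/n); print((Ai.inv().apply(d)/40).round(3).tolist(),(np.degrees(w)/n/6).round(3).tolist())
def st():
    s=r.sense(); print(round(s["clock"],2),s["eef_pos"].round(1),np.degrees(s["tcp_rot"]).round(1),s["contact_force"].round(1),round(s["opening"],3),s["grasp_force"],s["qpos"].round(2))
E
python3 -c "
from h import *
plan([555,113,220],81,15)"
```

```text
[-0.775, -0.502, 0.019] [-0.0, 0.0, 0.841]
[-0.816, -0.432, 0.019] [-0.0, 0.0, 0.841]
[-0.851, -0.359, 0.018] [-0.0, 0.0, 0.841]
[-0.879, -0.283, 0.018] [-0.0, 0.0, 0.841]
[-0.901, -0.204, 0.018] [-0.0, 0.0, 0.841]
[-0.915, -0.124, 0.018] [-0.0, 0.0, 0.841]
[-0.923, -0.043, 0.018] [-0.0, 0.0, 0.841]
[-0.923, 0.038, 0.018] [-0.0, 0.0, 0.841]
[-0.916, 0.119, 0.018] [-0.0, 0.0, 0.841]
[-0.902, 0.199, 0.018] [-0.0, 0.0, 0.841]
[-0.881, 0.278, 0.018] [-0.0, 0.0, 0.841]
[-0.853, 0.354, 0.018] [-0.0, 0.0, 0.841]
[-0.818, 0.428, 0.018] [-0.0, 0.0, 0.841]
[-0.778, 0.498, 0.018] [-0.0, 0.0, 0.841]
[-0.731, 0.565, 0.018] [-0.0, 0.0, 0.841]
```

>>> play_rows:
  rows:
    - {"dp": [-0.775,-0.5,0.02],"turn": [0,0,0.84],"fingers": 0}
    - {"dp": [-0.815,-0.43,0.02],"turn": [0,0,0.84],"fingers": 0}
    - {"dp": [-0.85,-0.36,0.02],"turn": [0,0,0.84],"fingers": 0}
    - {"dp": [-0.88,-0.28,0.02],"turn": [0,0,0.84],"fingers": 0}
    - {"dp": [-0.9,-0.2,0.02],"turn": [0,0,0.84],"fingers": 0}

```text
clock: 0.67
eef_pos: [350.6, 419.3, 227.2]
tcp_rot: [-3.142, 0.0, 2.291]
contact_force: [1.2, -0.2, -0.7]
opening: 1.001
grasp_force: 0.0
```

>>> play_rows:
  rows:
    - {"dp": [-0.915,-0.125,0.02],"turn": [0,0,0.84],"fingers": 0}
    - {"dp": [-0.92,-0.04,0.02],"turn": [0,0,0.84],"fingers": 0}
    - {"dp": [-0.92,0.04,0.02],"turn": [0,0,0.84],"fingers": 0}
    - {"dp": [-0.915,0.12,0.02],"turn": [0,0,0.84],"fingers": 0}
    - {"dp": [-0.9,0.2,0.02],"turn": [0,0,0.84],"fingers": 0}

```text
clock: 1.08
eef_pos: [453.5, 266.0, 223.4]
tcp_rot: [3.141, -0.0, 1.851]
contact_force: [1.1, 0.0, -0.7]
opening: 1.001
grasp_force: 0.0
```

>>> play_rows:
  rows:
    - {"dp": [-0.88,0.28,0.02],"turn": [0,0,0.84],"fingers": 0}
    - {"dp": [-0.85,0.355,0.02],"turn": [0,0,0.84],"fingers": 0}
    - {"dp": [-0.82,0.43,0.02],"turn": [0,0,0.84],"fingers": 0}
    - {"dp": [-0.78,0.5,0.02],"turn": [0,0,0.84],"fingers": 0}
    - {"dp": [-0.73,0.565,0.02],"turn": [0,0,0.84],"fingers": 0}

```text
clock: 1.5
eef_pos: [556.6, 112.5, 219.3]
tcp_rot: [3.141, -0.0, 1.411]
contact_force: [-0.0, 0.6, 0.5]
opening: 1.0
grasp_force: 0.0
```

>>> play_rows:
  rows:
    - {"dp": [0,0,0],"turn": [0,0,0],"fingers": 0}
    - {"dp": [0,0,0],"turn": [0,0,0],"fingers": 0}

```text
clock: 1.67
eef_pos: [556.5, 112.6, 219.0]
tcp_rot: [-3.141, 0.0, 1.412]
contact_force: [0.2, -0.3, -0.5]
opening: 1.003
grasp_force: 0.0
```

Run:
```python
from h import *
st(); f=grab("wrist"); cv2.imwrite("pics/w1.png",f["pixels"][:,:,::-1])
print(f["fx"],f["cx"],f["cy"],np.asarray(f["pose"]).round(3).tolist())
for a,c,m in blobs(f,(100,120,60),(130,255,255)): 
    ys,xs=np.nonzero(m); print(a,c.round(1),px2w(f,*c,135).round(1),cv2.minAreaRect(np.c_[xs,ys].astype(np.float32)))
for p in([555,113,140],[568,197,146]): print(w2px(f,p).round())
```

```text
1.67 [556.5 112.6 219. ] [-180.     0.    80.9] [ 0.2 -0.3 -0.5] 1.003 0.0 [0.2  0.28 1.77 0.   1.09 0.36]
297.3186396354542 256.40308497781865 189.45723422451417 [[0.987, -0.152, -0.043, 567.485], [-0.159, -0.95, -0.271, 181.015], [-0.0, 0.274, -0.962, 361.35], [0.0, 0.0, 0.0, 1.0]]
133 [137.5 131.6] [470.9 179.9 135. ] ((137.5, 131.5), (7.0, 17.0), 90.0)
737 [256.3 192.6] [556.7 114.7 135. ] ((256.3271789550781, 192.49337768554688), (16.5262451171875, 45.38951873779297), 2.2025980949401855)
[254. 197.]
[254.  85.]
```

View pics/w1.png

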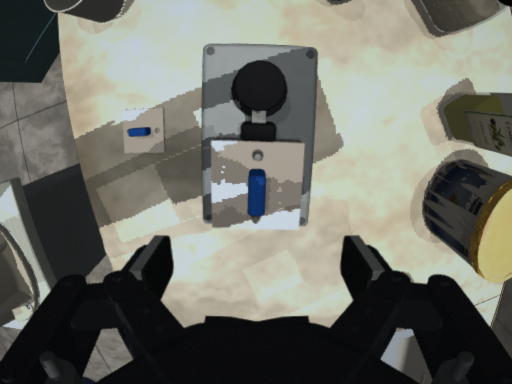

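The wrist view shows the bar at (256,192) with its pin at (257,155), and the mast head at (259,88). The tool is aligned to within about 2°. Next I descend and grip.

Run:
```python
from h import *
f=grab("wrist")
print("head",px2w(f,259.5,88,146).round(1),"pin",px2w(f,257.5,155,119).round(1),"bar ends",px2w(f,257.5,170,140).round(1),px2w(f,256.5,214,140).round(1))
g=cv2.cvtColor(f["pixels"],cv2.COLOR_RGB2GRAY)
for c in((204,45),(317,46),(309,226),(204,222)): print(px2w(f,*c,80).round(1))
plan([556.5,113.5,115],81,6)
```

```text
head [570.9 195.4 146. ] pin [561.2 143.  119. ] bar ends [559.9 134.9 140. ] [553.6  99.8 140. ]
[527.4 250.   80. ]
[632.3 232.8  80. ]
[601.6  55.6  80. ]
[495.1  77.   80. ]
[-0.003, 0.006, 0.434] [-0.001, -0.0, 0.003]
[-0.003, 0.006, 0.434] [-0.001, -0.0, 0.003]
[-0.003, 0.005, 0.434] [-0.001, -0.0, 0.003]
[-0.003, 0.005, 0.434] [-0.001, -0.0, 0.003]
[-0.003, 0.005, 0.434] [-0.001, -0.0, 0.003]
[-0.003, 0.005, 0.434] [-0.001, -0.0, 0.003]
```

>>> play_rows:
  rows:
    - {"dp": [0.06,0,0.52],"turn": [0,0,0.17],"fingers": 0.3}
    - {"dp": [0,0,0.52],"turn": [0,0,0],"fingers": 0.3}
    - {"dp": [0,0,0.52],"turn": [0,0,0],"fingers": 0.3}
    - {"dp": [0,0,0.52],"turn": [0,0,0],"fingers": 0.3}
    - {"dp": [0,0,0.52],"turn": [0,0,0],"fingers": 0.3}
  force: 40

```text
clock: 2.18
eef_pos: [555.4, 118.1, 114.6]
tcp_rot: [3.141, -0.0, 1.4]
contact_force: [0.8, 0.3, -0.0]
opening: 0.699
grasp_force: 0.0
```

>>> play_rows:
  rows:
    - {"dp": [0,0,0],"turn": [0,0,0],"fingers": 1}
    - {"dp": [0,0,0],"turn": [0,0,0],"fingers": 1}
    - {"dp": [0,0,0],"turn": [0,0,0],"fingers": 1}
    - {"dp": [0,0,0],"turn": [0,0,0],"fingers": 1}
    - {"dp": [0,0,0],"turn": [0,0,0],"fingers": 1}

```text
clock: 2.6
eef_pos: [557.2, 117.2, 116.9]
tcp_rot: [3.139, -0.001, 1.398]
contact_force: [-1.1, 1.5, 4.8]
opening: 0.151
grasp_force: 39.8
```

>>> play_rows:
  rows:
    - {"dp": [0,0,0],"turn": [0,0,0],"fingers": 1}
    - {"dp": [0,0,0],"turn": [0,0,0],"fingers": 1}
    - {"dp": [0,0,0],"turn": [0,0,0],"fingers": 1}

```text
clock: 2.85
eef_pos: [557.2, 117.2, 116.9]
tcp_rot: [3.139, -0.001, 1.397]
contact_force: [-2.0, 1.9, 7.4]
opening: 0.153
grasp_force: 40.2
```

>>> play_rows:
  rows:
    - {"dp": [0,0,-0.1],"turn": [0,0,0],"fingers": 1}
    - {"dp": [0,0,-0.2],"turn": [0,0,0],"fingers": 1}
    - {"dp": [0,0,-0.25],"turn": [0,0,0],"fingers": 1}
    - {"dp": [0,0,-0.25],"turn": [0,0,0],"fingers": 1}
    - {"dp": [0,0,-0.3],"turn": [0,0,0],"fingers": 1}

```text
clock: 3.27
eef_pos: [556.1, 116.5, 160.4]
tcp_rot: [-3.141, 0.0, 1.397]
contact_force: [0.1, 0.1, -1.2]
opening: 0.153
grasp_force: 39.1
```

Run:
```python
from h import *
st(); f=grab("wrist"); cv2.imwrite("pics/w2.png",f["pixels"][:,:,::-1])
plan([515,-135,160],80,8)
```

```text
3.27 [556.1 116.5 160.4] [-180.     0.    80.1] [ 0.1  0.1 -1.2] 0.153 39.13679838180542 [ 0.2   0.34  1.82 -0.    0.98  0.38]
[-0.798, 0.005, 0.008] [0.004, -0.001, 0.001]
[-0.798, 0.005, 0.008] [0.004, -0.001, 0.001]
[-0.798, 0.005, 0.009] [0.004, -0.001, 0.001]
[-0.798, 0.005, 0.009] [0.004, -0.001, 0.001]
[-0.798, 0.005, 0.009] [0.004, -0.001, 0.001]
[-0.798, 0.005, 0.009] [0.004, -0.001, 0.001]
[-0.798, 0.006, 0.009] [0.004, -0.001, 0.001]
[-0.798, 0.006, 0.009] [0.004, -0.001, 0.001]
```

View pics/w2.png

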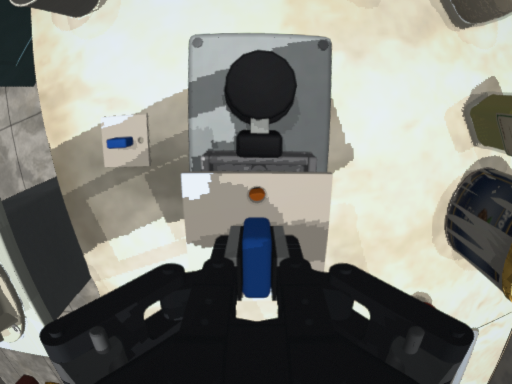

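The cover is held level at (257,225), and the orange button shows through a hole. Now I carry it right of the box.

>>> play_rows:
  rows:
    - {"dp": [-0.5,0,0],"turn": [0,0,0],"fingers": 1}
    - {"dp": [-0.8,0,0],"turn": [0,0,0],"fingers": 1}
    - {"dp": [-0.9,0,0],"turn": [0,0,0],"fingers": 1}
    - {"dp": [-0.9,0,0],"turn": [0,0,0],"fingers": 1}
    - {"dp": [-0.9,0,0.1],"turn": [0,0,0],"fingers": 1}

```text
clock: 3.73
eef_pos: [528.8, -42.3, 156.5]
tcp_rot: [3.14, -0.0, 1.398]
contact_force: [0.6, -0.3, -1.6]
opening: 0.153
grasp_force: 39.2
```

>>> play_rows:
  rows:
    - {"dp": [-0.9,0,0.3],"turn": [0,0,0],"fingers": 1}
    - {"dp": [-0.8,0,0.5],"turn": [0,0,0],"fingers": 1}
    - {"dp": [-0.5,0,0.7],"turn": [0,0,0],"fingers": 1}
    - {"dp": [-0.2,0,0.7],"turn": [0,0,0],"fingers": 1}
    - {"dp": [0,0,0.6],"turn": [0,0,0],"fingers": 1}

```text
clock: 4.15
eef_pos: [511.7, -137.7, 42.5]
tcp_rot: [3.141, 0.0, 1.395]
contact_force: [0.3, 0.3, -0.9]
opening: 0.157
grasp_force: 39.2
```

>>> play_rows:
  rows:
    - {"dp": [0,0,0.3],"turn": [0,0,0],"fingers": 1}
    - {"dp": [0,0,0.1],"turn": [0,0,0],"fingers": 1}
    - {"dp": [0,0,0],"turn": [0,0,0],"fingers": 1}

```text
clock: 4.4
eef_pos: [512.0, -135.2, 27.0]
tcp_rot: [-3.14, -0.0, 1.398]
contact_force: [-0.4, 0.1, -0.5]
opening: 0.159
grasp_force: 39.1
```

>>> play_rows:
  rows:
    - {"dp": [0,0,0.1],"turn": [0,0,0],"fingers": 1}
    - {"dp": [0,0,0.08],"turn": [0,0,0],"fingers": 1}
    - {"dp": [0,0,0.06],"turn": [0,0,0],"fingers": 1}
    - {"dp": [0,0,0.04],"turn": [0,0,0],"fingers": 1}
    - {"dp": [0,0,0.03],"turn": [0,0,0],"fingers": 1}

```text
clock: 4.82
eef_pos: [512.4, -135.5, 15.1]
tcp_rot: [3.141, 0.0, 1.398]
contact_force: [0.1, -0.5, -0.4]
opening: 0.155
grasp_force: 39.1
```

>>> play_rows:
  rows:
    - {"dp": [0,0,0],"turn": [0,0,0],"fingers": 1}

```text
clock: 4.9
eef_pos: [512.1, -135.5, 14.9]
tcp_rot: [3.142, 0.0, 1.398]
contact_force: [-1.1, 0.9, -0.7]
opening: 0.153
grasp_force: 39.1
```

>>> play_rows:
  rows:
    - {"dp": [0,0,0.025],"turn": [0,0,0],"fingers": 1}
    - {"dp": [0,0,0.025],"turn": [0,0,0],"fingers": 1}

```text
clock: 5.07
eef_pos: [512.3, -135.6, 13.0]
tcp_rot: [3.141, 0.0, 1.398]
contact_force: [-0.1, 0.3, -1.4]
opening: 0.154
grasp_force: 39.1
```

>>> play_rows:
  rows:
    - {"dp": [0,0,0.02],"turn": [0,0,0],"fingers": 1}
    - {"dp": [0,0,0.01],"turn": [0,0,0],"fingers": 1}

```text
clock: 5.23
eef_pos: [512.1, -135.6, 11.9]
tcp_rot: [-3.141, -0.0, 1.397]
contact_force: [-2.2, 0.7, 9.7]
opening: 0.153
grasp_force: 40.7
```

>>> play_rows:
  rows:
    - {"dp": [0,0,-0.02],"turn": [0,0,0],"fingers": 0.75}
    - {"dp": [0,0,0],"turn": [0,0,0],"fingers": 0.6}
    - {"dp": [0,0,0],"turn": [0,0,0],"fingers": 0.5}
    - {"dp": [0,0,0],"turn": [0,0,0],"fingers": 0.4}
    - {"dp": [0,0,0],"turn": [0,0,0],"fingers": 0.4}

```text
clock: 5.65
eef_pos: [512.1, -135.5, 12.5]
tcp_rot: [-3.142, -0.0, 1.398]
contact_force: [-1.0, -0.2, -0.3]
opening: 0.6
grasp_force: 0.0
```

>>> play_rows:
  rows:
    - {"dp": [0,0,-0.2],"turn": [0,0,0],"fingers": 0.4}
    - {"dp": [0,0,-0.6],"turn": [0,0,0],"fingers": 0.4}
    - {"dp": [0,0,-0.9],"turn": [0,0,0],"fingers": 0.6}
    - {"dp": [0,0,-0.9],"turn": [0,0,0],"fingers": 1}
    - {"dp": [0,0,-0.9],"turn": [0,0,0],"fingers": 1}

```text
clock: 6.07
eef_pos: [511.6, -135.4, 154.4]
tcp_rot: [-3.141, -0.0, 1.398]
contact_force: [2.0, -0.9, 0.7]
opening: 0.18
grasp_force: 0.0
```

Run:
```python
from h import *
st(); f=grab("wrist"); cv2.imwrite("pics/w3.png",f["pixels"][:,:,::-1])
for bay in ([556.8,114.6,200],): plan(bay,80,9)
```

```text
6.07 [ 511.6 -135.4  154.4] [-180.    -0.    80.1] [ 2.  -0.9  0.7] 0.18 0.0 [-0.26  0.3   1.91 -0.    0.94 -0.09]
[0.707, -0.006, -0.108] [0.009, 0.001, 0.001]
[0.707, -0.006, -0.108] [0.009, 0.001, 0.001]
[0.707, -0.006, -0.108] [0.009, 0.001, 0.001]
[0.707, -0.007, -0.108] [0.009, 0.001, 0.001]
[0.707, -0.007, -0.108] [0.009, 0.001, 0.001]
[0.707, -0.007, -0.108] [0.009, 0.001, 0.001]
[0.707, -0.007, -0.108] [0.009, 0.001, 0.001]
[0.707, -0.007, -0.108] [0.009, 0.001, 0.001]
[0.707, -0.008, -0.108] [0.009, 0.001, 0.001]
```

View pics/w3.png

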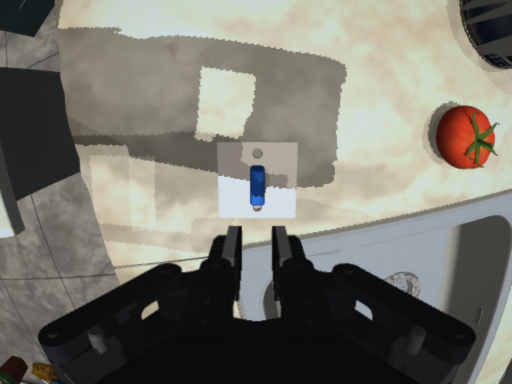

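The cover lies flat on the worktop, bar up, at (258,180). Next is the button, with the fingers shut.

>>> play_rows:
  rows:
    - {"dp": [0.5,0,0],"turn": [0,0,0],"fingers": 1}
    - {"dp": [0.8,-0.01,0],"turn": [0,0,0],"fingers": 1}
    - {"dp": [0.8,-0.01,0],"turn": [0,0,0],"fingers": 1}
    - {"dp": [0.8,-0.01,0],"turn": [0,0,0],"fingers": 1}
    - {"dp": [0.8,-0.01,0],"turn": [0,0,0],"fingers": 1}

```text
clock: 6.53
eef_pos: [536.1, 11.8, 153.0]
tcp_rot: [3.141, -0.0, 1.397]
contact_force: [-0.3, 0.1, 0.3]
opening: -0.0
grasp_force: 0.0
```

>>> play_rows:
  rows:
    - {"dp": [0.8,-0.01,0],"turn": [0,0,0],"fingers": 1}
    - {"dp": [0.8,-0.01,0],"turn": [0,0,0],"fingers": 1}
    - {"dp": [0.7,0,0],"turn": [0,0,0],"fingers": 1}
    - {"dp": [0.36,0,0.3],"turn": [0,0,0],"fingers": 1}
    - {"dp": [0,0,0.4],"turn": [0,0,0],"fingers": 1}

```text
clock: 6.95
eef_pos: [555.2, 118.4, 125.3]
tcp_rot: [3.138, -0.002, 1.4]
contact_force: [0.8, 0.0, -0.1]
opening: 0.005
grasp_force: 0.0
```

>>> play_rows:
  rows:
    - {"dp": [0,0,0],"turn": [0,0,0],"fingers": 1}
    - {"dp": [0,0,0],"turn": [0,0,0],"fingers": 1}

```text
clock: 7.12
eef_pos: [552.5, 115.0, 123.5]
tcp_rot: [-3.139, 0.001, 1.398]
contact_force: [0.8, -0.5, 1.0]
opening: -0.002
grasp_force: 0.0
```

Run:
```python
from h import *
st(); f=grab("scene"); h=cv2.cvtColor(f["pixels"],cv2.COLOR_RGB2HSV)
x0,y0=205,130; cv2.imwrite("pics/s2.png",cv2.resize(f["pixels"][y0:y0+110,x0:x0+110],None,fx=5,fy=5,interpolation=cv2.INTER_CUBIC)[:,:,::-1])
```

```text
7.12 [552.5 115.  123.5] [-1.799e+02  1.000e-01  8.010e+01] [ 0.8 -0.5  1. ] -0.002 0.0 [ 0.2   0.39  1.86 -0.    0.9   0.38]
```

View pics/s2.png

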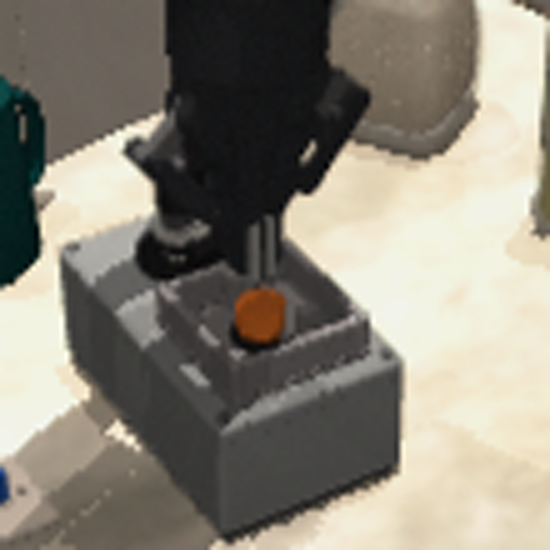

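The scene view shows the shut fingers just above the orange button, which is at (260,315) in the crop. I'll correct 4 mm and press.

>>> play_rows:
  rows:
    - {"dp": [0,0.1,0.15],"turn": [0,0,0],"fingers": 1}
    - {"dp": [0,0,0.2],"turn": [0,0,0],"fingers": 1}
    - {"dp": [0,0,0.1],"turn": [0,0,0],"fingers": 1}
    - {"dp": [0,0,0.08],"turn": [0,0,0],"fingers": 1}
    - {"dp": [0,0,0],"turn": [0,0,0],"fingers": 1}

```text
clock: 7.58
eef_pos: [557.3, 114.3, 102.6]
tcp_rot: [-3.141, 0.0, 1.397]
contact_force: [-0.4, -1.1, -0.7]
opening: 0.005
grasp_force: 0.0
```

Run:
```python
from h import *
st(); f=grab("scene"); print(w2px(f,[557,115,103]))
for a,c,m in blobs(f,(4,170,70),(16,255,255),5): print(a,c.round(1))
```

```text
7.58 [557.3 114.3 102.6] [-180.     0.    80.1] [-0.4 -1.1 -0.7] 0.005 0.0 [ 0.2   0.42  1.86 -0.    0.86  0.37]
[256.66230207 190.57612318]
57 [256.2 194.1]
19 [372.  214.3]
462 [374.3 227.2]
8 [379.9 215.2]
```

>>> play_rows:
  rows:
    - {"dp": [0,0,0.06],"turn": [0,0,0],"fingers": 1}
    - {"dp": [0,0,0.05],"turn": [0,0,0],"fingers": 1}
    - {"dp": [0,0,0.04],"turn": [0,0,0],"fingers": 1}
    - {"dp": [0,0,0.02],"turn": [0,0,0],"fingers": 1}

```text
clock: 7.97
eef_pos: [557.7, 114.7, 96.6]
tcp_rot: [3.141, 0.0, 1.398]
contact_force: [-1.0, -2.3, 4.9]
opening: 0.0
grasp_force: 2.3
```

Run:
```python
from h import *
st(); f=grab("wrist"); cv2.imwrite("pics/w4.png",f["pixels"][:,:,::-1])
print(w2px(f,[571.5,198,146]),w2px(f,[571.5,198,168]))
```

```text
7.97 [557.7 114.7  96.6] [180.    0.   80.1] [-1.  -2.3  4.9] 0.0 2.298225089907646 [ 0.2   0.43  1.86 -0.    0.85  0.37]
[254.10802157  58.87165908] [253.46266603  44.35777719]
```

>>> play_rows:
  rows:
    - {"dp": [0,0,0.03],"turn": [0,0,0],"fingers": 1}
    - {"dp": [0,0,0],"turn": [0,0,0],"fingers": 1}
    - {"dp": [0,0,0],"turn": [0,0,0],"fingers": 1}

```text
clock: 8.27
eef_pos: [557.7, 114.7, 96.0]
tcp_rot: [3.141, 0.0, 1.398]
contact_force: [-3.4, -1.6, 10.8]
opening: 0.001
grasp_force: 5.3
```

>>> play_rows:
  rows:
    - {"dp": [0,0,-0.3],"turn": [0,0,0],"fingers": 1}
    - {"dp": [0,0,-0.9],"turn": [0,0,0],"fingers": 0.8}
    - {"dp": [0,0,-0.9],"turn": [0,0,0],"fingers": 0}
    - {"dp": [0,0,-0.9],"turn": [0,0,0],"fingers": 0}
    - {"dp": [0,0,-0.8],"turn": [0,0,0],"fingers": 0}

```text
clock: 8.68
eef_pos: [557.4, 115.0, 249.9]
tcp_rot: [3.141, -0.001, 1.398]
contact_force: [1.2, 0.9, -0.0]
opening: 0.57
grasp_force: 0.0
```

>>> play_rows:
  rows:
    - {"dp": [0,0,-0.2],"turn": [0,0,0],"fingers": 0}
    - {"dp": [0,0,0],"turn": [0,0,0],"fingers": 0}

```text
clock: 8.85
eef_pos: [559.1, 115.3, 258.6]
tcp_rot: [3.136, -0.002, 1.398]
contact_force: [-0.0, 0.1, -1.0]
opening: 0.848
grasp_force: 0.0
```

Run:
```python
from h import *
st(); f=grab("wrist"); cv2.imwrite("pics/w5.png",f["pixels"][:,:,::-1])
print(w2px(f,[571.5,198,146]),w2px(f,[571.5,198,168]))
```

```text
8.85 [559.1 115.3 258.6] [ 1.797e+02 -1.000e-01  8.010e+01] [-0.   0.1 -1. ] 0.848 0.0 [0.2  0.24 1.73 0.   1.17 0.37]
[253.29023431  90.5233606 ] [253.15185881  88.9147718 ]
```

View pics/w5.png

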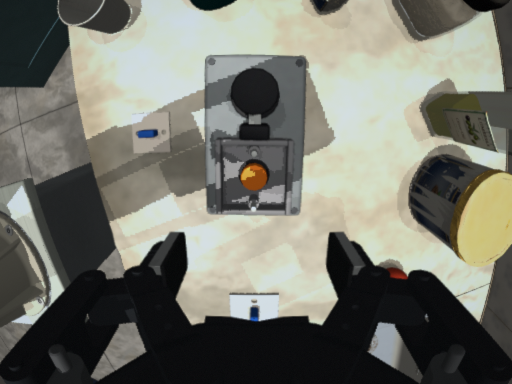

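Run:
```python
from h import *
f=grab("wrist"); g=cv2.cvtColor(f["pixels"],cv2.COLOR_RGB2GRAY)
m=(g[60:125,225:285]<45).astype(np.uint8); n,l,s,c=cv2.connectedComponentsWithStats(m); print(s,c+[225,60])
cc,rad=cv2.minEnclosingCircle(np.argwhere(l[:55]==1+np.argmax(s[1:,4]))[:, ::-1].astype(np.float32)); print(cc[0]+225,cc[1]+60,rad)
for z in(146,168): print(z,px2w(f,255,92.5,z).round(1),[w2px(f,[572+a,196+b,z]).round(1).tolist() for a,b in((19,0),(-19,0),(0,19),(0,-19))])
print("button",px2w(f,255,175,103).round(1),"pins",px2w(f,254.5,153,119).round(1),px2w(f,254,206,119).round(1))
plan([571.8,197,215],80,3)
```

```text
[[   0    0   60   65 1968]
 [   7    7   49   51 1891]
 [  18   62   27    3   41]] [[252.35060976  91.86331301]
 [256.71337916  91.45690111]
 [255.58536585 123.6097561 ]]
256.70000076293945 92.29999923706055 25.56922149658203
146 [571.1 195.6 146. ] [[278.4, 88.2], [233.7, 95.9], [252.1, 70.0], [259.9, 113.8]]
168 [570.9 194.5 168. ] [[280.6, 86.4], [231.6, 94.8], [251.7, 66.5], [260.3, 114.5]]
button [556.9 115.7 103. ] pins [560.8 140.6 119. ] [551.1  88.4 119. ]
[0.696, 0.004, 0.33] [-0.002, 0.0, 0.004]
[0.696, 0.003, 0.33] [-0.002, 0.0, 0.004]
[0.696, 0.003, 0.33] [-0.002, 0.0, 0.004]
```

The mast has sprung up: its head measures 49 px across at (256,92), which matches rim height 168 mm, not 146 mm. Now I take the head.

>>> play_rows:
  rows:
    - {"dp": [0.6,0,0],"turn": [0,0,0],"fingers": 0}
    - {"dp": [0.9,0,0.2],"turn": [0,0,0],"fingers": 0}
    - {"dp": [0.57,0,0.4],"turn": [0,0,0],"fingers": 0}
    - {"dp": [0,0,0.4],"turn": [0,0,0],"fingers": 0}
    - {"dp": [0,0,0],"turn": [0,0,0],"fingers": 0}

```text
clock: 9.37
eef_pos: [568.8, 196.6, 209.7]
tcp_rot: [-3.134, 0.004, 1.399]
contact_force: [0.1, -0.3, -0.8]
opening: 1.0
grasp_force: 0.0
```

>>> play_rows:
  rows:
    - {"dp": [0,0,0],"turn": [0,0,0],"fingers": 0}

```text
clock: 9.45
eef_pos: [570.1, 195.8, 212.7]
tcp_rot: [-3.137, 0.003, 1.398]
contact_force: [0.8, 0.3, 0.5]
opening: 1.0
grasp_force: 0.0
```

>>> play_rows:
  rows:
    - {"dp": [0.02,0.02,0.5],"turn": [0,0,0],"fingers": 0}
    - {"dp": [0,0,0.5],"turn": [0,0,0],"fingers": 0}
    - {"dp": [0,0,0.5],"turn": [0,0,0],"fingers": 0}
    - {"dp": [0,0,0.4],"turn": [0,0,0],"fingers": 0}
    - {"dp": [0,0,0],"turn": [0,0,0],"fingers": 0}

```text
clock: 9.87
eef_pos: [570.8, 195.5, 136.5]
tcp_rot: [-3.137, 0.003, 1.397]
contact_force: [-0.5, 0.2, -0.1]
opening: 0.998
grasp_force: 0.0
```

Run:
```python
from h import *
st(); f=grab("scene"); x0,y0=205,90
cv2.imwrite("pics/s3.png",cv2.resize(f["pixels"][y0:y0+120,x0:x0+110],None,fx=5,fy=5,interpolation=cv2.INTER_CUBIC)[:,:,::-1])
```

```text
9.87 [570.8 195.5 136.5] [-1.797e+02  1.000e-01  8.000e+01] [-0.5  0.2 -0.1] 0.998 0.0 [ 0.33  0.43  1.76 -0.    0.96  0.5 ]
```

View pics/s3.png

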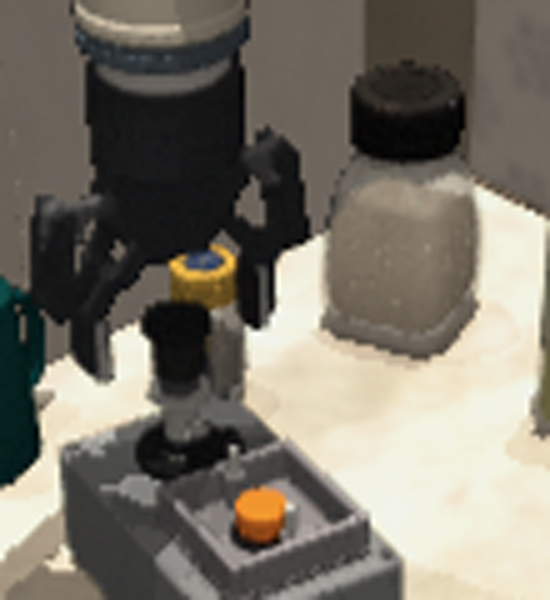

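The scene shows the raised mast head at (178,335) between the open fingers. I'll lower 7 mm and close.

>>> play_rows:
  rows:
    - {"dp": [0.02,0,0.1],"turn": [0,0,0],"fingers": 0.3}
    - {"dp": [0,0,0.08],"turn": [0,0,0],"fingers": 0.5}
    - {"dp": [0,0,0],"turn": [0,0,0],"fingers": 1}
    - {"dp": [0,0,0],"turn": [0,0,0],"fingers": 1}
    - {"dp": [0,0,0],"turn": [0,0,0],"fingers": 1}
  force: 60

```text
clock: 10.33
eef_pos: [572.8, 197.9, 132.7]
tcp_rot: [3.141, -0.0, 1.397]
contact_force: [-1.7, 0.3, 1.3]
opening: 0.42
grasp_force: 59.5
```

>>> play_rows:
  rows:
    - {"dp": [0,0,0],"turn": [0,0,0],"fingers": 1}
    - {"dp": [0,0,0],"turn": [0,0,0],"fingers": 1}
    - {"dp": [0,0,0],"turn": [0,0,0],"fingers": 1}

```text
clock: 10.58
eef_pos: [572.8, 197.8, 132.3]
tcp_rot: [3.141, -0.0, 1.398]
contact_force: [-2.4, 0.5, 1.3]
opening: 0.418
grasp_force: 59.5
```

The opening of 0.42 (about 36 mm) suggests the pads caught the 38 mm rim. I'll reopen, go a little lower and close again.

>>> play_rows:
  rows:
    - {"dp": [0,0,0],"turn": [0,0,0],"fingers": 0.4}
    - {"dp": [0,0,0],"turn": [0,0,0],"fingers": 0.4}
    - {"dp": [0,0,0.08],"turn": [0,0,0],"fingers": 0.4}
    - {"dp": [0,0,0.08],"turn": [0,0,0],"fingers": 0.4}
    - {"dp": [0,0,0],"turn": [0,0,0],"fingers": 0.4}

```text
clock: 11.0
eef_pos: [572.5, 197.6, 124.8]
tcp_rot: [-3.141, 0.001, 1.398]
contact_force: [0.2, 0.1, -0.6]
opening: 0.603
grasp_force: 0.0
```

>>> play_rows:
  rows:
    - {"dp": [0,0,0],"turn": [0,0,0],"fingers": 0.4}
    - {"dp": [0,0,0],"turn": [0,0,0],"fingers": 1}
    - {"dp": [0,0,0],"turn": [0,0,0],"fingers": 1}
    - {"dp": [0,0,0],"turn": [0,0,0],"fingers": 1}
    - {"dp": [0,0,0],"turn": [0,0,0],"fingers": 1}

```text
clock: 11.42
eef_pos: [572.7, 197.8, 125.7]
tcp_rot: [-3.141, 0.0, 1.397]
contact_force: [-0.9, -0.6, 0.1]
opening: 0.414
grasp_force: 59.5
```

>>> play_rows:
  rows:
    - {"dp": [0,0,0],"turn": [0,0,0],"fingers": 1}
    - {"dp": [0,0,0],"turn": [0,0,0],"fingers": 1}

```text
clock: 11.58
eef_pos: [572.7, 197.8, 125.7]
tcp_rot: [-3.141, 0.0, 1.398]
contact_force: [-1.3, 0.1, 1.0]
opening: 0.407
grasp_force: 59.5
```

Run:
```python
from h import *
st(); f=grab("scene")
im=cv2.imread("pics/s3.png"); g=cv2.cvtColor(im,cv2.COLOR_BGR2GRAY)
print("col178",[(v,int(g[v,178])) for v in range(285,460,6)])
for z in (118,124,140,160,164,168,172): print(z,((w2px(f,[572.5,197.7,z])-[205,90]+.4)*5).round(1))
```

```text
11.58 [572.7 197.8 125.7] [-180.     0.    80.1] [-1.3  0.1  1. ] 0.407 59.48087990283966 [0.33 0.44 1.76 0.   0.94 0.5 ]
col178 [(285, 75), (291, 71), (297, 69), (303, 25), (309, 10), (315, 12), (321, 11), (327, 12), (333, 11), (339, 14), (345, 12), (351, 16), (357, 16), (363, 17), (369, 18), (375, 17), (381, 22), (387, 36), (393, 42), (399, 70), (405, 91), (411, 88), (417, 90), (423, 92), (429, 91), (435, 95), (441, 60), (447, 26), (453, 25), (459, 55)]
118 [179.  399.7]
124 [178.5 390.3]
140 [177.3 365.1]
160 [175.7 333. ]
164 [175.3 326.5]
168 [175. 320.]
172 [174.7 313.4]
```

The head height matches the plan, with the rim at 162–168 mm. I'll re-grip 3.5 mm lower so the pads sit under the rim.

>>> play_rows:
  rows:
    - {"dp": [0,0,0],"turn": [0,0,0],"fingers": 0.4}
    - {"dp": [0,0,0],"turn": [0,0,0],"fingers": 0.4}
    - {"dp": [0,0,0.09],"turn": [0,0,0],"fingers": 0.4}
    - {"dp": [0,0,0],"turn": [0,0,0],"fingers": 0.4}
    - {"dp": [0,0,0],"turn": [0,0,0],"fingers": 1}

```text
clock: 12.05
eef_pos: [572.8, 197.7, 121.8]
tcp_rot: [-3.141, 0.0, 1.397]
contact_force: [0.5, 0.1, -0.3]
opening: 0.479
grasp_force: 0.0
```

>>> play_rows:
  rows:
    - {"dp": [0,0,0],"turn": [0,0,0],"fingers": 1}
    - {"dp": [0,0,0],"turn": [0,0,0],"fingers": 1}
    - {"dp": [0,0,0],"turn": [0,0,0],"fingers": 1}
    - {"dp": [0,0,0],"turn": [0,0,0],"fingers": 1}
    - {"dp": [0,0,0],"turn": [0,0,0],"fingers": 1}

```text
clock: 12.47
eef_pos: [572.6, 197.7, 122.0]
tcp_rot: [-3.141, 0.0, 1.397]
contact_force: [-2.5, -0.1, -0.4]
opening: 0.384
grasp_force: 59.4
```

>>> play_rows:
  rows:
    - {"dp": [0,0,-0.1],"turn": [0,0,0],"fingers": 1}
    - {"dp": [0,0,-0.2],"turn": [0,0,0],"fingers": 1}
    - {"dp": [0,0,-0.2],"turn": [0,0,0],"fingers": 1}
    - {"dp": [0,0,-0.1],"turn": [0,0,0],"fingers": 1}
  force: 80

```text
clock: 12.8
eef_pos: [572.7, 197.7, 147.3]
tcp_rot: [-3.141, 0.0, 1.397]
contact_force: [-2.9, 0.6, -3.4]
opening: 0.38
grasp_force: 79.4
```

>>> play_rows:
  rows:
    - {"dp": [0,0,-0.1],"turn": [0,0,0],"fingers": 1}
    - {"dp": [0,0,-0.15],"turn": [0,0,0],"fingers": 1}
    - {"dp": [0,0,-0.15],"turn": [0,0,0],"fingers": 1}
    - {"dp": [0,0,-0.15],"turn": [0,0,0],"fingers": 1}

```text
clock: 13.13
eef_pos: [572.6, 197.7, 168.3]
tcp_rot: [-3.141, 0.0, 1.398]
contact_force: [-0.2, 1.2, -6.5]
opening: 0.381
grasp_force: 79.7
```

>>> play_rows:
  rows:
    - {"dp": [0,0,-0.2],"turn": [0,0,0],"fingers": 1}
    - {"dp": [0,0,-0.2],"turn": [0,0,0],"fingers": 1}
    - {"dp": [0,0,-0.2],"turn": [0,0,0],"fingers": 1}
    - {"dp": [0,0,-0.2],"turn": [0,0,0],"fingers": 1}

```text
clock: 13.47
eef_pos: [572.6, 197.7, 200.7]
tcp_rot: [-3.141, 0.0, 1.397]
contact_force: [-1.6, 0.3, -7.9]
opening: 0.384
grasp_force: 79.8
```

>>> play_rows:
  rows:
    - {"dp": [0,0,-0.2],"turn": [0,0,0],"fingers": 1}
    - {"dp": [0,0,-0.15],"turn": [0,0,0],"fingers": 1}
    - {"dp": [0,0,-0.05],"turn": [0,0,0],"fingers": 1}

```text
clock: 13.72
eef_pos: [572.7, 197.7, 217.1]
tcp_rot: [-3.142, 0.0, 1.398]
contact_force: [-1.8, 0.2, -8.9]
opening: 0.384
grasp_force: 80.0
```

>>> play_rows:
  rows:
    - {"dp": [0,0,-0.04],"turn": [0,0,0],"fingers": 1}
    - {"dp": [0,0,-0.03],"turn": [0,0,0],"fingers": 1}

```text
clock: 13.88
eef_pos: [572.7, 197.7, 218.8]
tcp_rot: [-3.141, 0.0, 1.398]
contact_force: [-2.5, 0.7, -9.2]
opening: 0.384
grasp_force: 80.0
```

>>> play_rows:
  rows:
    - {"dp": [0,0,-0.025],"turn": [0,0,0],"fingers": 1}
    - {"dp": [0,0,-0.025],"turn": [0,0,0],"fingers": 1}

```text
clock: 14.05
eef_pos: [572.6, 197.7, 220.4]
tcp_rot: [-3.141, 0.0, 1.398]
contact_force: [-0.0, 1.2, -19.6]
opening: 0.375
grasp_force: 80.8
```

>>> play_rows:
  rows:
    - {"dp": [0,0,0],"turn": [0,0,0],"fingers": 1}
    - {"dp": [0,0,0],"turn": [0,0,0],"fingers": 1}
    - {"dp": [0,0,0],"turn": [0,0,0],"fingers": 1}
    - {"dp": [0,0,0],"turn": [0,0,0],"fingers": 1}

```text
clock: 14.38
eef_pos: [572.6, 197.7, 220.3]
tcp_rot: [-3.141, 0.0, 1.398]
contact_force: [-1.1, 0.9, -13.8]
opening: 0.384
grasp_force: 80.9
```

Run:
```python
from h import *
st(); f=grab("scene"); x0,y0=125,70
cv2.imwrite("pics/s4.png",cv2.resize(f["pixels"][y0:y0+190,x0:x0+260],None,fx=3,fy=3,interpolation=cv2.INTER_CUBIC)[:,:,::-1])
```

```text
14.38 [572.6 197.7 220.3] [-180.     0.    80.1] [ -1.1   0.9 -13.8] 0.384 80.92031434178352 [ 0.33  0.33  1.69 -0.    1.12  0.5 ]
```

View pics/s4.png

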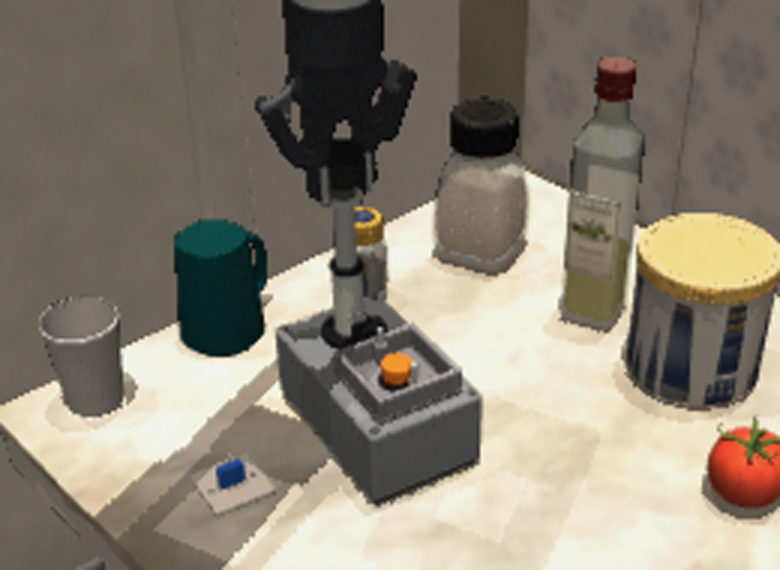

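The picture shows both tubes fully out, with the head held at (345,170) and the bystanders in place. I'll add a slight extra pull as margin and hand in.

>>> play_rows:
  rows:
    - {"dp": [0,0,-0.02],"turn": [0,0,0],"fingers": 1}
    - {"dp": [0,0,0],"turn": [0,0,0],"fingers": 1}
    - {"dp": [0,0,0],"turn": [0,0,0],"fingers": 1}
    - {"dp": [0,0,0],"turn": [0,0,0],"fingers": 1}
    - {"dp": [0,0,0],"turn": [0,0,0],"fingers": 1}

```text
clock: 14.85
eef_pos: [572.5, 197.6, 220.5]
tcp_rot: [-3.14, 0.001, 1.398]
contact_force: [1.2, 2.3, -26.1]
opening: 0.378
grasp_force: 81.6
```

```bash
python3 -c "
from h import *
st(); print(r.sign_off())"
```

```text
14.85 [572.5 197.6 220.5] [-179.9    0.    80.1] [  1.2   2.3 -26.1] 0.378 81.58605314791203 [ 0.33  0.33  1.69 -0.    1.12  0.5 ]
the job is handed in; nothing more can be done
None
```

The job is handed in at 14.9 s: the cover lies flat beside the box, bar up, the button was pressed, and the mast is held by its head at the second stop with both tubes out; I never touched the mug, glass, tomato or spice jar.

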